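# Swing the sorting gate of a packing line to its lane post

## Task

Swing the heavy sorting gate across the roller conveyor until it points straight at the lane post, and leave it standing there at rest, with the robot clear of it. Move and stop it gently, touching it only on its two sprung side plates: never squeeze a plate all the way in, never let the gate race or run into its end stops, do not push or grip its top cover, and leave the fruit tray, the label printer and the tape dispenser where they stand.

Things in the scene. Friction and masses are not known exactly. Their poses are not given: they have to be found in the camera images.
- gate (a joint): gate's angle about its upright hinge, rad. 0: it points along -x of gate_base, across the conveyor towards the robot; positive = counter-clockwise from above, tip to the robot's right (-y). Starts at rest at -0.85 to -0.55 (tip left); hard stops at -1.35 and 1.0. Very free: damping 0.015 N m s/rad, dry friction 0.001 N m, no spring: once pushed it coasts for many seconds
- gate_base: fixed dark steel pivot column of the gate, bolted on the far side of the conveyor; its place and yaw change from run to run. Origin on the hinge axis, at z 0.075 m; its -x axis is the gate's direction at angle 0
- gate_hinge (a point): point on the gate's hinge axis, z 0.195 m (fixed, axes of gate_base). Moment of inertia of the whole gate about this axis: nominally 0.235 kg m2 (the 7 kg boom is really 0.75 to 1.3 times its nominal mass)
- gate_mid (a point): point on top of the gate, on its centreline, 220 mm from the hinge axis, z 0.201 m. Turns with the gate: its -x axis points along the gate away from the hinge, its y axis across it. The gate is a grey steel boom reaching 300 mm from the hinge axis, 160 mm thick over its two side plates (too wide to straddle, no handle), from z 0.095 to 0.201 m; the rollers below end at z 0.075
- left_plate (a joint): how far the left plate is pushed in, m: aluminium, 250 long (50 to 300 mm from the hinge axis), 8 thick, z 0.095 to 0.195 m, on the gate's +y side, outer face at rest 80 mm from the centreline. Slides straight in on springs: 0 at rest, 200 N/m, damping only 1.5 N s/m, so the gate bounces off a tool that stands still; stop at 0.024. Pushing it turns the gate positive
- right_plate (a joint): the same for the right side plate, on the gate's -y side, m; pushing it turns the gate negative. Between the plates the gate is closed by a thin flat top cover, 270 x 108 x 6 mm, top at z 0.201 m, not to be pushed, leaned on or gripped; at full travel a plate's face is still 2 mm outside the cover's edge, so an upright tool pushes the plate alone
- lane_post: fixed upright steel post, 30 mm wide, on a 70 mm square dark foot, on the near side of the conveyor, 330 to 380 mm from the hinge, just beyond the gate's reach; its place changes from run to run. Origin under its centre at z 0.075 m, top at z 0.173 m. The wanted gate direction is from the hinge to this post
- post_top (a point): centre of the top of the lane post, z 0.173 m
- fruit_tray: bystander: open yellow carton tray of fruit, 220 x 290 x 65 mm, standing on the rollers to the robot's right; origin at the centre of its underside
- label_printer: bystander: white label printer, 200 x 150 x 130 mm, on the rollers to the robot's left; origin at the centre of its underside
- tape_gun: bystander: tape dispenser 140 x 50 x 90 mm on the far side beam of the conveyor, right of the gate; origin under its centre, z 0.075

How it is judged:
By the outcome, as a careful person would: the job done as asked, in the order asked, and still so for the second after the job is handed in, with the robot touching nothing.
It also fails if it takes over 42 s, if anything falls off the work surface, if the arm or the gripper's body presses on something with over 40 N, if the wrist force passes 120 N, or if a joint passes its speed limit or range.

## Robot

A 6-joint arm with a two-finger parallel gripper is mounted at the origin on the work surface. World frame = base frame: x ahead of the robot, y to its left, z up, the work surface at z = 0. Lengths are in mm, angles in rad, forces in N, time in s.
With the tool pointing down it reaches from about 275 to 975 mm from the base axis. Payload 8.4 kg.
Tool frame: the origin (TCP) lies midway between the tips of the shut fingers; the grasp point (between the pads) lies 19 mm behind it; z points along the fingers, x is the direction in which the jaws open and shut, and the axes are right-handed (so a half turn about z gives the same grasp; the last joint's range is limited). The gripper opens to 92 mm and grips with 3 to 60 N. Pads are 20 mm wide; open, the fingers measure 128 mm over their backs; the gripper's body (75 mm by 189 mm) begins 69 mm behind the grasp point.
Start: joints at [1.11, 0.353, 1.633, -0, 1.155, -0.002], TCP at [276.794, 560.368, 188.083] pointing down, gripper open.
Joint ranges: [-2.63, 2.63], [-0.92, 2.1], [0.06, 2.66], [-1.3, 4.44], [0, 2.69], [-3.02, 3.02]. Speed limits (rad/s): [2.22, 2.22, 2.79, 3.14, 3.14, 3.14].

## Interface

Orientations are given as [roll, pitch, yaw] about the fixed x, y, z axes, in that order (R = Rz(yaw) Ry(pitch) Rx(roll)).
In Python, from workcell import monitor, eyes, robot gives the robot as it stands. The module is installed in compiled form; this text tells all that it offers.
- The arm moves only by the tool step_arm, never from a script. Its argument "increments" is a list of rows, each an object with "offset": the shift along the tool's x, y, z in mm, a list of three; "twist": the turn about the tool's z in degrees; "grip": the closure, from 0 (fully open) to 1 (shut). In form: [{"offset": [dx, dy, dz], "twist": twist, "grip": grip}, ...]. A call has 1 to 5 rows; each row is the pose to reach, as a shift and turn from the pose commanded when the call began, along the tool's axes at that moment; what a row does not reach only later rows make up. A row lasts 1/10 s, in which the tool goes at most 50 mm and 8.59 degrees, less where a joint would pass 70% of its speed; a pose out of reach is approached as far as the arm can. A call with a gripper value outside its range is refused whole. The fingers move at their own pace and stop on an object; "newtons" is the grip in N (left out, the last holds). Time passes only in rows, so rows that repeat a pose let the fingers close. It gives the time, the measured TCP pose, the force and the opening at its end, in the units of the state.
- monitor.state(): the state, without advancing time (a new reading comes with each control period).
- eyes.grab_frame(name): name is "scene" or "side" or "wrist"; returns a dict with "frame" (480x640x3 uint8, blue, green, red), "fx", "fy", "cx", "cy" (pixels), "view" (4x4, takes a point from world to camera coordinates). Camera axes: x right, y down, z forward; pixel columns grow to the right and rows downward; lengths in mm; the calibration is good to about 2 mm. A picture is of the moment at which its call begins. There is no depth.
- robot.sign_off(): hands the job in, once; it reports no verdict.
The state is a dict: "t": time; "joint_pos": joint angles; "dq": joint speeds; "effort": joint torques, N m; "eef_pos": TCP position; "tool_rot": TCP orientation; "force": force on the tool from outside, world axes, zero at the start; "ft_torque": the same for the moment, N m; "gripper_width": finger opening in mm.
Only numpy, scipy, OpenCV 4.12 (cv2) and the standard library are available. Lean on these libraries where they do the work, as an engineer would, in place of code of your own. Each camera call takes 0.05 s, during which the arm holds its last target. There are 200 camera calls.

## Working session

There is one attempt and no reset: what is moved stays moved. The work goes in short steps, Python scripts to look and compute and a tool call to move; the robot and the scene stay as the last step left them, time stands still between calls to the robot, and variables do not carry over. Pictures are saved under pics/ and viewed, about 8 in all and at most 12, crops included, and the job is handed in when it is done.

Besides the shell and the picture viewer there is one more tool, called after "Emit:" as name(argument=value, ...) on one line, values as JSON. step_arm: Moves the arm, as the interface text tells. Its arguments: {"type":"object","properties":{"increments":{"type":"array","items":{"type":"object","properties":{"offset":{"type":"array","items":{"type":"number"}},"twist":{"type":"number"},"grip":{"type":"number"}}}},"newtons":{"type":"number"}},"required":["increments"]}

```bash
mkdir -p pics
python3 - <<'E'
from workcell import monitor, eyes
import cv2,numpy as np
print(monitor.state())
a=[eyes.grab_frame(n) for n in("scene","side")]
for n,f in zip(("scene","side"),a):
    cv2.imwrite(f"pics/{n}0.png",f["frame"]); print(n,f["fx"],f["fy"],f["cx"],f["cy"],np.round(f["view"],3).tolist())
E
```

```text
{'t': 0.0, 'joint_pos': array([ 1.10960824e+00,  3.53640102e-01,  1.63410304e+00, -2.89414345e-05,
        1.15519636e+00, -2.41974396e-03]), 'dq': array([-0.00159742,  0.00154625,  0.00011249,  0.001163  , -0.00015063,
       -0.00085548]), 'effort': array([-2.32474027e-03, -5.93830669e+01, -3.34209287e+01,  6.94822124e-02,
        2.33403157e-02, -1.41376909e-04]), 'eef_pos': array([276.56903796, 559.90376069, 187.38204772]), 'tool_rot': array([3.14156945e+00, 1.34690037e-03, 1.11203967e+00]), 'force': array([-0.70386589, -0.19798909, -0.5354868 ]), 'ft_torque': array([ 0.01358516,  0.00658385, -0.00772486]), 'gripper_width': 91.91243559095685}
scene 511.59232292390135 511.59232292390135 322.28276443378155 239.33738954071507 [[1.0, 0.02, 0.001, -531.634], [0.018, -0.878, -0.479, 81.12], [-0.009, 0.479, -0.878, 1575.284], [0.0, 0.0, 0.0, 1.0]]
side 509.31334875216896 509.31334875216896 320.3666662408658 242.3082150577775 [[-0.879, 0.476, -0.004, 468.833], [0.386, 0.708, -0.592, -126.883], [-0.279, -0.522, -0.806, 1781.744], [0.0, 0.0, 0.0, 1.0]]
```

View pics/scene0.png

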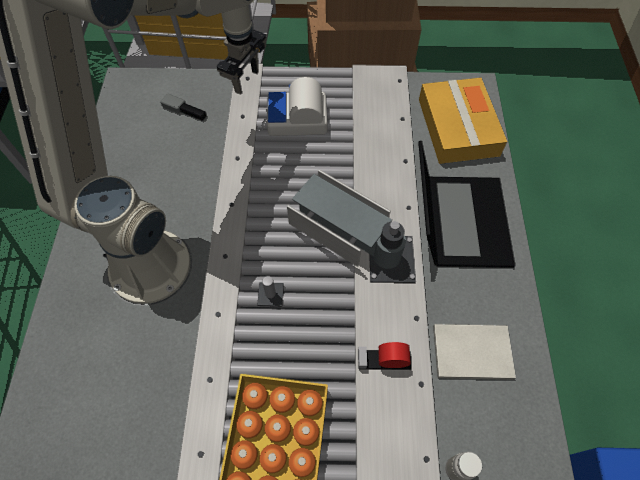

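View pics/side0.png

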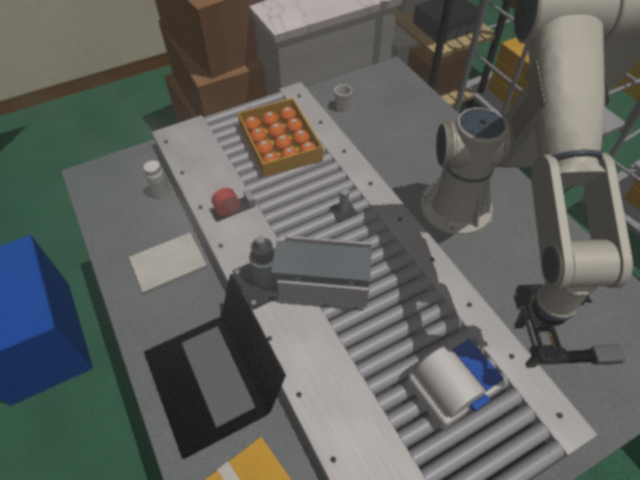

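The scene view shows the gate cover running from about (320,180) to (385,230), the hinge column top at about (395,228) and the post top at about (267,282). In the side view they are at about (320,260), (262,243) and (344,195).

Run:
```python
import cv2,numpy as np
a=cv2.imread("pics/scene0.png")[160:310,240:430]; b=cv2.imread("pics/side0.png")[180:320,220:390]
c=np.zeros((600,800,3),np.uint8)
a=cv2.resize(a,None,fx=4,fy=4,interpolation=2)[:, :760]
cv2.imwrite("pics/cropA.png",a)
b=cv2.resize(b,None,fx=4,fy=4,interpolation=2); cv2.imwrite("pics/cropB.png",b)
h=cv2.imread("pics/scene0.png"); print(h[195,340],h[210,350],h[282,267],h[227,395]); h=cv2.imread("pics/side0.png");print(h[262,320],h[290,320])
```

```text
[114 115 108] [111 110 103] [187 187 189] [154 154 155]
[102 101  97] [80 81 84]
```

View pics/cropA.png

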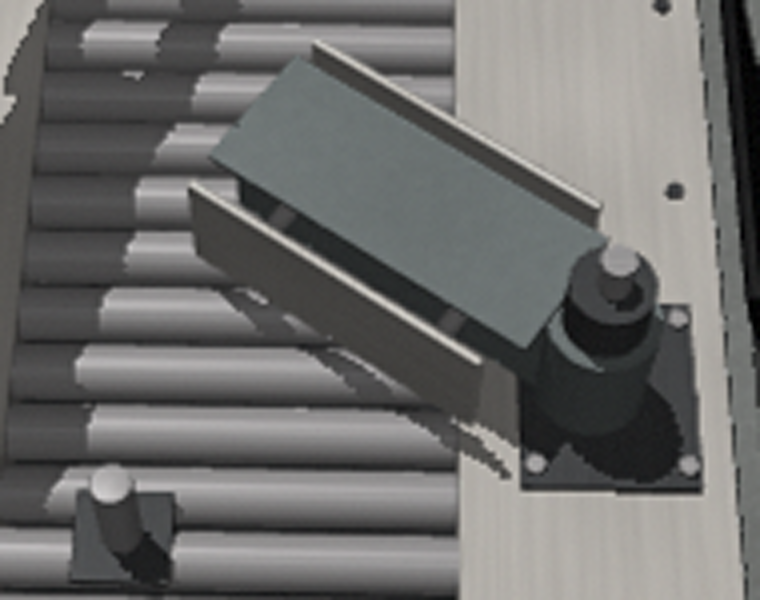

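View pics/cropB.png

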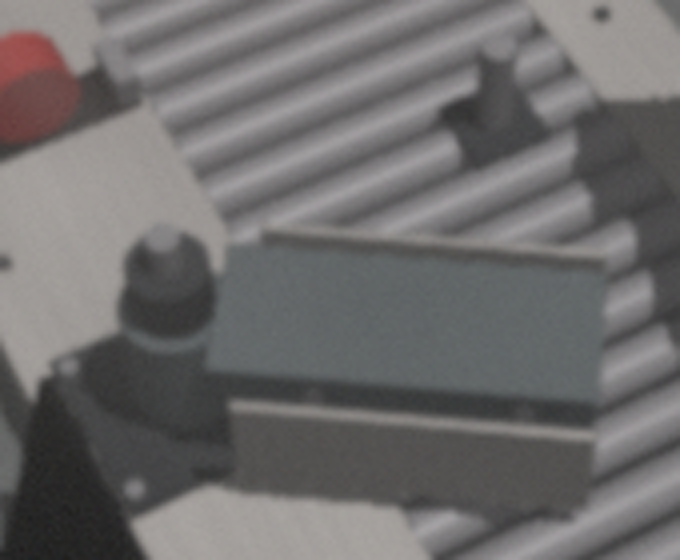

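Crop A (×4, origin 240,160) shows cover corners at (300,57), (210,157), (525,348) and (605,240), the hinge pin at (619,260) and the post top at (112,484). Crop B (×4, origin 220,180) shows the pin at (163,240) and the post top at (500,47).

```bash
cat > h.py <<'E'
import cv2,numpy as np
from workcell import monitor, eyes
def ray(f,uv):
    V=np.array(f["view"]);R=V[:3,:3];c=-R.T@V[:3,3]
    uv=np.atleast_2d(uv).astype(float)
    d=np.c_[(uv[:,0]-f["cx"])/f["fx"],(uv[:,1]-f["cy"])/f["fy"],np.ones(len(uv))]@R
    return c,d
def plane(f,uv,z):
    c,d=ray(f,uv); return c+d*((z-c[2])/d[:,2])[:,None]
def tri(fs,uvs):
    A=np.zeros((3,3));b=np.zeros(3)
    for f,u in zip(fs,uvs):
        c,d=ray(f,u);d=d[0]/np.linalg.norm(d[0]);P=np.eye(3)-np.outer(d,d);A+=P;b+=P@c
    return np.linalg.solve(A,b)
def cover(f,roi=(280,165,400,260),save=None):
    "cover rectangle on z=201: centre, direction (toward robot), size"
    x0,y0,x1,y1=roi
    im=cv2.GaussianBlur(f["frame"],(3,3),0).astype(int);b,g,r=im[...,0],im[...,1],im[...,2]
    m=((b-r>=3)&(g>85)&(g<140)).astype(np.uint8);k=np.zeros_like(m);k[y0:y1,x0:x1]=m[y0:y1,x0:x1]
    k=cv2.morphologyEx(k,cv2.MORPH_OPEN,np.ones((3,3)));
    cs=cv2.findContours(k,0,1)[0];c=max(cs,key=cv2.contourArea)[:,0]
    p=plane(f,c,201)[:,:2].astype(np.float32);r=cv2.minAreaRect(p);B=cv2.boxPoints(r)
    e=[B[1]-B[0],B[2]-B[1]];d=max(e,key=np.linalg.norm);d=d/np.linalg.norm(d);d=d if d[0]<0 else -d
    return np.array(r[0]),d,sorted(r[1])
E
python3 - <<'E'
from h import *
s,d=eyes.grab_frame("scene"),eyes.grab_frame("side")
A=lambda u,v:(240+(u+.5)/4-.5,160+(v+.5)/4-.5)
B=lambda u,v:(220+(u+.5)/4-.5,180+(v+.5)/4-.5)
print("post",tri([s,d],[A(112,484),B(500,47)]),plane(s,A(112,484),173),plane(d,B(500,47),173))
print("pin",tri([s,d],[A(619,260),B(163,240)]))
q=plane(s,[A(300,57),A(210,157),A(525,348),A(605,240)],201);print(np.round(q,1))
q2=plane(d,[B(607,262),B(597,405),B(207,370),B(225,240)],201);print(np.round(q2,1))
for q in(q,q2):
  l=q[[0,1]].mean(0)-q[[3,2]].mean(0);w=q[0]-q[1]
  print(np.linalg.norm(l),np.linalg.norm(w),"dir",np.degrees(np.arctan2(l[1],l[0])),"tip",q[[0,1]].mean(0))
print(cover(s),cover(d,(260,230,380,290)))
for n,p in(("left top edge",[(190,185),(480,360)]),("right",[(315,42),(600,208)])): print(n,plane(s,[A(*x) for x in p],195))
print("base foot corners",plane(s,[A(520,490),A(702,490),A(690,305)],75+8))
E
```

```text
post [ 385.45257653 -115.98087287  167.53716104] [[ 388.32103903 -119.26697512  173.        ]] [[ 385.69905863 -111.6010147   173.        ]]
pin [718.00494929   3.81557233 270.40123227]
[[504.9 211.2 201. ]
 [443.3 122.9 201. ]
 [663.2 -26.  201. ]
 [720.9  60.  201. ]]
[[434.6 121.4 201. ]
 [503.1 218.9 201. ]
 [720.7  68.5 201. ]
 [662.6 -25.  201. ]]
264.59208496285504 107.63552891588408 dir 145.45825062823744 tip [474.12616795 167.0669273  201.        ]
267.7303624745944 119.12373084117297 dir 146.33855689673572 tip [468.83925342 170.14592155 201.        ]
(array([588.71264648,  89.530159  ]), array([-0.8263402,  0.5631713], dtype=float32), [107.25595092773438, 284.73199462890625]) (array([591.27148438,  91.30878448]), array([-0.8276267,  0.561279 ], dtype=float32), [106.4941635131836, 292.8800964355469])
left top edge [[429.83321867 102.93649592 195.        ]
 [633.16454164 -32.58041365 195.        ]]
right [[515.40350987 229.33132926 195.        ]
 [719.4354551   89.80872296 195.        ]]
base foot corners [[668.28557967 -78.10949322  83.        ]
 [798.06144446 -75.44363643  83.        ]
 [799.15825441  75.44864894  83.        ]]
```

Run:
```python
from h import *
s=eyes.grab_frame("scene")
print("printer front base",plane(s,[(265,138),(329,137)],75).round(),"top",plane(s,[(262,120),(326,122)],140).round())
print("tray top",plane(s,[(240,375),(327,382)],140).round(),"tape",plane(s,[(360,348),(360,370)],75).round())
S=monitor.state();p=S["eef_pos"];y=S["tool_rot"][2]
X=np.array([np.cos(y),np.sin(y)]);Y=np.array([np.sin(y),-np.cos(y)])
H=np.array([718,1.]);th=np.radians(145.8);d=np.array([np.cos(th),np.sin(th)]);n=np.array([np.sin(th),-np.cos(th)])
for g in(40,15): 
  P=H+240*d+n*(98+g);v=P-p[:2];print(g,P,"tool offset",X@v,Y@v,p[2])
im=eyes.grab_frame("wrist");cv2.imwrite("pics/w0.png",im["frame"]);print(np.round(im["view"],3).tolist(),im["fx"])
```

```text
printer front base [[330. 447.  75.]
 [545. 455.  75.]] top [[325. 467. 140.]
 [534. 463. 140.]]
tray top [[ 334. -363.  140.]
 [ 551. -375.  140.]] tape [[ 638. -268.   75.]
 [ 638. -327.   75.]]
40 [597.06816832 250.03712993] tool offset -136.14006268689369 424.57349635781054 187.7291894438546
15 [583.01608387 229.36011558] tool offset -160.9021937777387 421.1330219951963 187.7291894438546
[[0.444, 0.896, -0.001, -625.145], [0.866, -0.429, 0.256, -28.341], [0.229, -0.115, -0.967, 391.703], [0.0, 0.0, 0.0, 1.0]] 392.0181946451535
```

Emit:
step_arm(increments=[{"offset":[0,0,-40],"twist":0,"grip":1},{"offset":[0,0,-75],"twist":0,"grip":1},{"offset":[-15,45,-75],"twist":2,"grip":1},{"offset":[-30,90,-75],"twist":4,"grip":1},{"offset":[-45,135,-75],"twist":8,"grip":1}], newtons=10)

```text
t: 0.8
eef_pos: [378.7, 459.3, 263.5]
tool_rot: [3.141, -0.001, 0.972]
force: [1.0, 0.8, 0.4]
gripper_width: 54.2
```

Emit:
step_arm(increments=[{"offset":[-8,49,0],"twist":0,"grip":1},{"offset":[-16,98,0],"twist":0,"grip":1},{"offset":[-24,147,0],"twist":0,"grip":1},{"offset":[-32,196,0],"twist":0,"grip":1},{"offset":[-40,245,0],"twist":0,"grip":1}])

```text
t: 1.3
eef_pos: [559.0, 287.5, 263.2]
tool_rot: [3.142, -0.0, 0.972]
force: [1.0, 1.5, -0.1]
gripper_width: 13.9
```

Emit:
step_arm(increments=[{"offset":[-10,53,30],"twist":0,"grip":1},{"offset":[-10,53,70],"twist":0,"grip":1},{"offset":[-10,53,110],"twist":0,"grip":1},{"offset":[-10,53,122],"twist":0,"grip":1}])

```text
t: 1.7
eef_pos: [593.6, 249.2, 136.6]
tool_rot: [-3.138, 0.006, 0.971]
force: [-0.7, -0.3, -0.0]
gripper_width: 0.5
```

Run:
```python
from h import *
f=eyes.grab_frame("scene");cv2.imwrite("pics/s1.png",cv2.resize(f["frame"][130:320,220:440],None,fx=3,fy=3));print(monitor.state())
g=eyes.grab_frame("wrist");cv2.imwrite("pics/w1.png",g["frame"])
```

```text
{'t': 1.75, 'joint_pos': array([ 3.95993298e-01,  4.35131696e-01,  1.63100020e+00,  7.49831368e-05,
        1.08201764e+00, -5.75906378e-01]), 'dq': array([ 0.01437882, -0.04566122, -0.04937451,  0.00166782,  0.06294985,
        0.00125113]), 'effort': array([-7.60930572e-01, -6.81350398e+01, -3.49553525e+01,  1.69817795e-02,
       -1.55249960e-01, -8.21832771e-03]), 'eef_pos': array([593.59696267, 249.82349422, 136.84869962]), 'tool_rot': array([-3.13796644,  0.00546331,  0.97187416]), 'force': array([-0.02263043,  1.34730039, -0.77724321]), 'ft_torque': array([-0.01625908,  0.04028473,  0.00993714]), 'gripper_width': 0.1964687803706104}
```

View pics/s1.png

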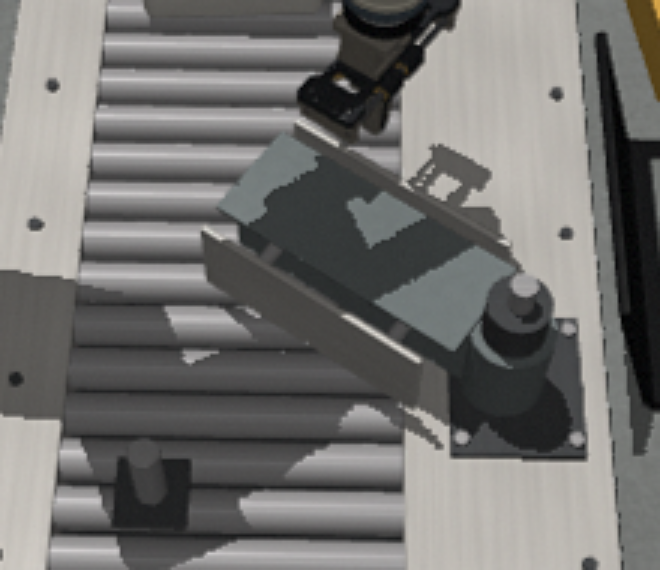

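The picture shows the fingers beside the left plate (crop ~(345,120)) with a gap of about 35 mm. The arm's shadow falls on the cover and post.

```bash
cat >> h.py <<'E'
def cover(f,roi=(270,150,400,300),dbg=False):
    "cover on z=201 by chromaticity (shadow-proof); returns direction angle deg, centre, size"
    x0,y0,x1,y1=roi
    im=cv2.GaussianBlur(f["frame"],(5,5),0).astype(float);b,g,r=im[...,0],im[...,1],im[...,2]
    m=((b/r>1.03)&(g>40)&(g<140)).astype(np.uint8);k=np.zeros_like(m);k[y0:y1,x0:x1]=m[y0:y1,x0:x1]
    k=cv2.morphologyEx(cv2.morphologyEx(k,cv2.MORPH_OPEN,np.ones((3,3))),cv2.MORPH_CLOSE,np.ones((5,5)))
    c=max(cv2.findContours(k,0,1)[0],key=cv2.contourArea)[:,0]
    p=plane(f,c,201)[:,:2].astype(np.float32);r=cv2.minAreaRect(p);B=cv2.boxPoints(r)
    d=max([B[1]-B[0],B[2]-B[1]],key=np.linalg.norm);d=d if d[0]<0 else -d
    if dbg: o=f["frame"].copy();o[k>0]=(0,0,255);cv2.imwrite("pics/dbg.png",o[130:320,220:440].repeat(3,0).repeat(3,1))
    return np.degrees(np.arctan2(d[1],d[0]))%360,np.round(r[0]),np.round(sorted(r[1]))
E
python3 - <<'E'
from h import *
f=eyes.grab_frame("scene");g=eyes.grab_frame("side")
for x,y in((300,190),(330,195),(345,205),(380,230),(290,300),(300,160),(320,245)): print(f["frame"][y,x],end=" ")
print(cover(f,dbg=True),cover(g,(250,220,390,310)))
E
```

```text
[130 130 122] [57 57 54] [121 122 115] [125 125 117] [93 92 93] [128 129 130] [62 63 63] (np.float32(142.12764), array([611.,  61.]), array([135., 358.])) (np.float32(143.22183), array([645.,  62.]), array([116., 213.]))
```

Emit:
step_arm(increments=[{"offset":[-10,0,0],"twist":0,"grip":1},{"offset":[-20,0,0],"twist":0,"grip":1},{"offset":[-25,0,0],"twist":0,"grip":1},{"offset":[-25,0,0],"twist":0,"grip":1}])

```text
t: 2.3
eef_pos: [581.5, 229.7, 141.9]
tool_rot: [3.141, -0.001, 0.972]
force: [-0.1, -0.3, -0.5]
gripper_width: 0.7
```

Run:
```python
from h import *
f=eyes.grab_frame("scene");g=eyes.grab_frame("side");s=monitor.state();print(s["eef_pos"],s["tool_rot"],cover(f),cover(g,(250,220,390,310)))
a=cv2.imread("pics/dbg.png")[:, :400];b=cv2.resize(g["frame"][200:330,250:390],None,fx=2.8,fy=2.8)
h=max(len(a),len(b));o=np.zeros((h,800,3),np.uint8);o[:len(a),:400]=a;o[:len(b),400:400+b.shape[1]]=b;cv2.imwrite("pics/m1.png",o)
```

```text
[582.04568168 230.32168593 141.62591259] [ 3.14116710e+00 -7.32099437e-04  9.72004314e-01] (np.float32(142.29192), array([611.,  61.]), array([135., 358.])) (np.float32(141.4276), array([644.,  63.]), array([118., 227.]))
```

View pics/m1.png

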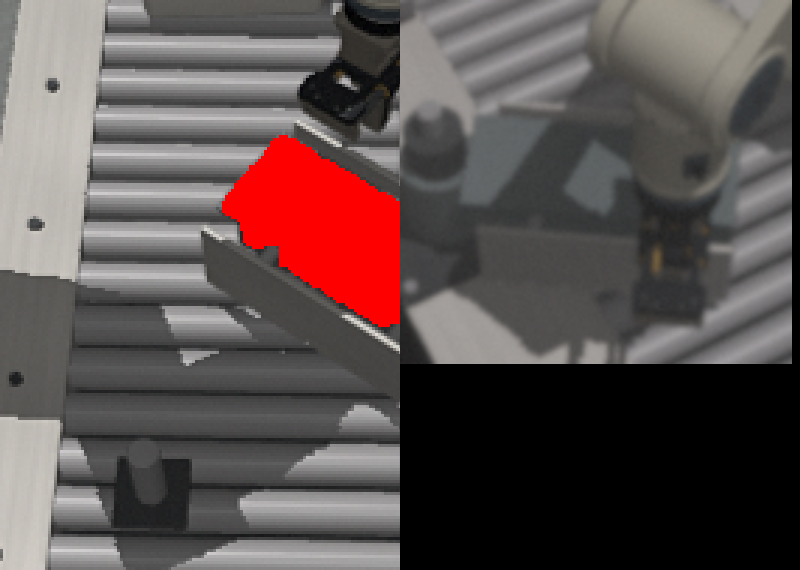

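The mask covers the whole cover but leaks into the hinge column, so I'll take its angle only in an annulus around the hinge. The fingers stand about 15 mm off the left plate. Starting the gentle launch.

Emit:
step_arm(increments=[{"offset":[-2.5,0,0],"twist":0,"grip":1},{"offset":[-5,0,0],"twist":0,"grip":1},{"offset":[-7.5,0,0],"twist":0,"grip":1},{"offset":[-10,0,0],"twist":0,"grip":1},{"offset":[-12.5,0,0],"twist":0,"grip":1}])

```text
t: 2.9
eef_pos: [574.7, 219.9, 141.0]
tool_rot: [-3.142, 0.0, 0.972]
force: [0.1, -0.0, 0.2]
gripper_width: 0.7
```

Emit:
step_arm(increments=[{"offset":[-2.5,0,0],"twist":0,"grip":1},{"offset":[-5,0,0],"twist":0,"grip":1},{"offset":[-7.5,0,0],"twist":0,"grip":1},{"offset":[-10,0,0],"twist":0,"grip":1},{"offset":[-12.5,0,0],"twist":0,"grip":1}])

```text
t: 3.4
eef_pos: [567.7, 209.7, 141.1]
tool_rot: [-3.142, -0.0, 0.972]
force: [-0.6, 1.3, 0.4]
gripper_width: 0.2
```

```bash
cat >> h.py <<'E'
H=np.array([718,1.])
def ang(f,r0=120,r1=270,lo=120,hi=225):
    "gate direction (deg): mean bearing of cover pixels in an annulus about the hinge"
    im=cv2.GaussianBlur(f["frame"],(5,5),0).astype(float);b,g,r=im[...,0],im[...,1],im[...,2]
    k=cv2.morphologyEx(((b/r>1.03)&(g>48)&(g<145)).astype(np.uint8),cv2.MORPH_OPEN,np.ones((3,3)))
    v,u=np.nonzero(k);q=plane(f,np.c_[u,v],201)[:,:2]-H;R=np.hypot(*q.T);a=np.degrees(np.arctan2(q[:,1],q[:,0]))%360
    s=(R>r0)&(R<r1)&(a>lo)&(a<hi)
    R,a=R[s],a[s]; s=abs(R*np.sin(np.radians(a-np.median(a))))<75
    return round(float(a[s].mean()),2),round(float(np.std(R[s]*np.sin(np.radians(a[s]-a[s].mean()))))*12**.5),int(s.sum())
E
python3 - <<'E'
from h import *
f=dict(eyes.grab_frame("scene"));s=monitor.state();print(s["t"],s["eef_pos"],s["force"],ang(f))
f["frame"]=cv2.imread("pics/scene0.png");print(ang(f))
E
```

```text
3.45 [567.43959859 209.34086859 141.08705157] [-0.39763318  0.56938263 -0.2254357 ] (148.39, 107, 1702)
(146.77, 112, 1798)
```

Emit:
step_arm(increments=[{"offset":[-2.5,0,0],"twist":0,"grip":1},{"offset":[-5,0,0],"twist":0,"grip":1},{"offset":[-7.5,0,0],"twist":0,"grip":1}])

```text
t: 3.75
eef_pos: [563.4, 203.3, 141.1]
tool_rot: [3.142, 0.0, 0.972]
force: [0.4, -0.1, -0.0]
gripper_width: 0.6
```

```bash
cat > m.py <<'E'
from h import *
f=eyes.grab_frame("scene");s=monitor.state();print("scene",s["t"]-.05,s["eef_pos"].round(1),s["tool_rot"].round(3),s["force"].round(1),ang(f))
g=eyes.grab_frame("side");print("side",s["t"],ang(g))
E
python3 m.py
```

```text
scene 3.75 [563.2 203.  141.1] [-3.142  0.     0.972] [ 0.3  0.1 -0.6] (151.73, 107, 1743)
side 3.8 (146.74, 104, 778)
```

Emit:
step_arm(increments=[{"offset":[4,0,-46],"twist":0,"grip":1},{"offset":[4,0,-92],"twist":0,"grip":1},{"offset":[-38,23,-95],"twist":6,"grip":1},{"offset":[-80,46,-95],"twist":12,"grip":1},{"offset":[-122,69,-95],"twist":19,"grip":1}])

```text
t: 4.35
eef_pos: [551.7, 62.7, 236.7]
tool_rot: [3.141, -0.001, 0.638]
force: [-0.1, -0.5, -0.8]
gripper_width: 0.7
```

```bash
python3 m.py
```

```text
scene 4.3500000000000005 [550.6  56.4 236.4] [3.139e+00 2.000e-03 6.280e-01] [-0.6 -4.6 -0.5] (159.73, 113, 1602)
side 4.4 (151.91, 117, 1827)
```

Emit:
step_arm(increments=[{"offset":[-34,35,0],"twist":4,"grip":1},{"offset":[-67,71,0],"twist":8,"grip":1},{"offset":[-101,107,0],"twist":12,"grip":1},{"offset":[-135,143,0],"twist":16,"grip":1},{"offset":[-168,178,0],"twist":19,"grip":1}])

```text
t: 4.95
eef_pos: [523.4, -180.7, 236.3]
tool_rot: [3.141, -0.001, 0.307]
force: [1.0, 0.1, 0.4]
gripper_width: 0.2
```

```bash
python3 m.py
```

```text
scene 4.95 [ 522.7 -187.   236.3] [3.138e+00 1.000e-03 3.030e-01] [-0.7 -4.  -0.3] (162.07, 119, 404)
side 5.0 (157.84, 119, 1843)
```

Run:
```python
from h import *
o=np.zeros((560,800,3),np.uint8)
for i,(n,(x0,y0)) in enumerate((("scene",(240,130)),("side",(230,180)))):
    f=eyes.grab_frame(n);cv2.imwrite(f"pics/{n}5.png",f["frame"]);im=cv2.GaussianBlur(f["frame"],(5,5),0).astype(float);b,g,r=im[...,0],im[...,1],im[...,2]
    k=cv2.morphologyEx(((b/r>1.03)&(g>48)&(g<145)).astype(np.uint8),cv2.MORPH_OPEN,np.ones((3,3)))
    d=f["frame"].copy();cv2.drawContours(d,cv2.findContours(k,0,1)[0],-1,(0,0,255),1)
    V=f["view"];
    for z in(75,201,270):
        c=V[:3,:3]@[718,1,z]+V[:3,3];u=(int(f["fx"]*c[0]/c[2]+f["cx"]),int(f["fy"]*c[1]/c[2]+f["cy"]));cv2.circle(d,u,2,(0,255,0),-1)
    o[:,400*i:400*i+400]=cv2.resize(d[y0:y0+224,x0:x0+160],(400,560))
    print(ang(f),monitor.state()["t"])
cv2.imwrite("pics/m2.png",o)
```

```text
(163.24, 120, 396) 5.1
(158.33, 119, 1843) 5.15
```

View pics/m2.png

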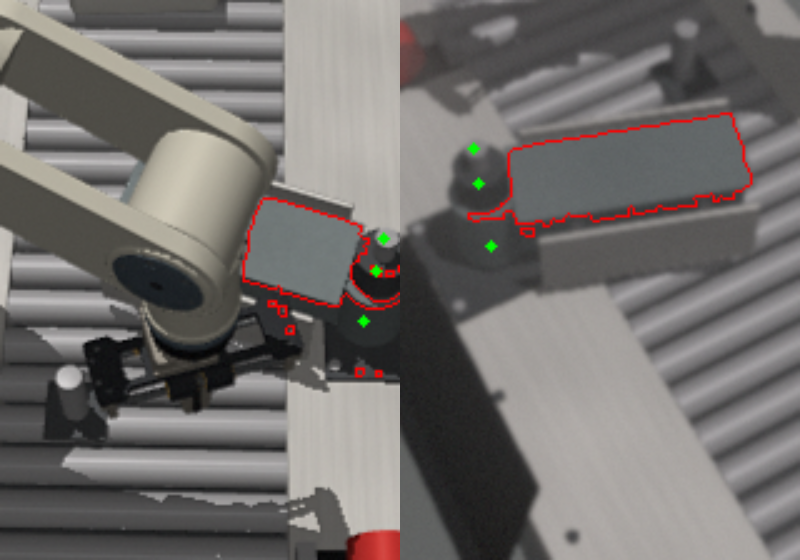

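The side view now shows the cover unobstructed (crop corners (510,150), (732,113), (750,185) and (525,222)), with a small spill of the mask along its lower edge. The scene view is half covered by the arm, so I'll measure by the side camera with a tighter threshold.

```bash
cat >> h.py <<'E'
def edge(f,z=201,g0=80,r0=120,r1=255):
    "cover long edges by column extents along radius, each fitted with a line; mean direction and mid-bearing"
    im=cv2.GaussianBlur(f["frame"],(3,3),0).astype(float);b,g,r=im[...,0],im[...,1],im[...,2]
    k=cv2.morphologyEx(((b-r>2.5)&(g>g0)&(g<150)).astype(np.uint8),cv2.MORPH_OPEN,np.ones((3,3)))
    v,u=np.nonzero(k);q=plane(f,np.c_[u,v],z)[:,:2]-H;th=np.radians(ang(f)[0])
    for _ in range(3):
        d=np.array([np.cos(th),np.sin(th)]);n=np.array([np.sin(th),-np.cos(th)]);s,t=q@d,q@n
        ok=(s>r0)&(s<r1)&(abs(t)<80);bi=(s[ok]//6);T=t[ok];S=[];hi=[];lo=[]
        for i in np.unique(bi):
            w=T[bi==i]
            if len(w)>8:S.append(6*i+3);hi.append(w.max());lo.append(w.min())
        ph=np.polyfit(S,hi,1);pl=np.polyfit(S,lo,1);mid=(np.array(hi)+lo)/2
        sl=(ph[0]+pl[0])/2; th-=np.arctan(sl)
    L=s[(abs(t)<40)&(s<330)]
    return dict(dir=round(float(np.degrees(th)),2),slopes_deg=np.degrees([ph[0],pl[0]]).round(2),bear=round(float(np.degrees(th-np.median(mid)/187)),2),w=round(float(np.median(hi)-np.median(lo)),1),tip=round(float(np.percentile(L,99.5)),1))
E
python3 - <<'E'
from h import *
for n in("scene","side"):
    f=dict(eyes.grab_frame(n))
    print(n,monitor.state()["t"],edge(f))
    for k in("0","5"): f["frame"]=cv2.imread(f"pics/{n}{k}.png");print(n,k,edge(f))
E
```

```text
Traceback (most recent call last):
  File "h.py", line 56, in edge
    ph=np.polyfit(S,hi,1);pl=np.polyfit(S,lo,1);mid=(np.array(hi)+lo)/2
TypeError: expected non-empty vector for x
```

Run:
```python
from h import *
f=dict(eyes.grab_frame("side"))
print(monitor.state()["t"],edge(f))
for k in("0","5"): f["frame"]=cv2.imread(f"pics/side{k}.png");print(k,edge(f))
f=dict(eyes.grab_frame("scene"));f["frame"]=cv2.imread("pics/scene0.png");print(edge(f))
```

```text
5.25 {'dir': 163.55, 'slopes_deg': array([ 0.31, -0.35]), 'bear': 161.65, 'w': 104.9, 'tip': 298.5}
0 {'dir': 145.99, 'slopes_deg': array([ 0.3, -0.3]), 'bear': 144.5, 'w': 104.4, 'tip': 299.3}
5 {'dir': 162.57, 'slopes_deg': array([-0.01,  0.03]), 'bear': 160.78, 'w': 104.8, 'tip': 299.0}
{'dir': 145.68, 'slopes_deg': array([-0.15,  0.24]), 'bear': 145.72, 'w': 105.3, 'tip': 295.3}
```

Emit:
step_arm(increments=[{"offset":[0,0,35],"twist":0,"grip":1},{"offset":[0,0,70],"twist":0,"grip":1},{"offset":[0,0,95],"twist":0,"grip":1},{"offset":[0,0,95],"twist":0,"grip":1},{"offset":[0,0,95],"twist":0,"grip":1}])

```text
t: 5.8
eef_pos: [524.0, -178.2, 141.5]
tool_rot: [-3.141, 0.0, 0.311]
force: [1.2, -0.4, 0.2]
gripper_width: 0.5
```

Emit:
step_arm(increments=[{"offset":[0,0,0],"twist":0,"grip":1},{"offset":[0,0,0],"twist":0,"grip":1},{"offset":[0,0,0],"twist":0,"grip":1},{"offset":[0,0,0],"twist":0,"grip":1},{"offset":[0,0,0],"twist":0,"grip":1}])

```text
t: 6.3
eef_pos: [523.7, -179.4, 141.4]
tool_rot: [3.141, -0.0, 0.309]
force: [-0.4, -0.3, -0.3]
gripper_width: 0.4
```

```bash
cat > m.py <<'E'
from h import *
g=eyes.grab_frame("side");s=monitor.state();cv2.imwrite("pics/last.png",g["frame"]);print("side",s["t"]-.05,s["eef_pos"].round(1),s["tool_rot"].round(3),s["force"].round(1),edge(g))
E
python3 m.py
```

```text
side 6.3 [ 523.6 -179.4  141.3] [ 3.141 -0.     0.309] [0.4 0.2 0.8] {'dir': 171.45, 'slopes_deg': array([-0.17,  0.04]), 'bear': 170.11, 'w': 105.2, 'tip': 299.1}
```

Emit:
step_arm(increments=[{"offset":[0,0,0],"twist":0,"grip":1},{"offset":[0,0,0],"twist":0,"grip":1},{"offset":[0,0,0],"twist":0,"grip":1},{"offset":[0,0,0],"twist":0,"grip":1},{"offset":[0,0,0],"twist":0,"grip":1}])

```text
t: 6.85
eef_pos: [523.5, -179.2, 141.0]
tool_rot: [-3.142, 0.0, 0.309]
force: [-0.2, 0.3, 0.0]
gripper_width: 0.6
```

Emit:
step_arm(increments=[{"offset":[0,0,0],"twist":0,"grip":1},{"offset":[0,0,0],"twist":0,"grip":1},{"offset":[0,0,0],"twist":0,"grip":1},{"offset":[0,0,0],"twist":0,"grip":1},{"offset":[0,0,0],"twist":0,"grip":1}])

```text
t: 7.35
eef_pos: [523.6, -179.2, 141.1]
tool_rot: [-3.142, 0.0, 0.309]
force: [-0.2, -0.2, -0.6]
gripper_width: 0.3
```

```bash
python3 m.py
```

```text
side 7.3500000000000005 [ 523.6 -179.3  141.1] [3.142 0.    0.309] [0.4 0.7 0.5] {'dir': 178.8, 'slopes_deg': array([-0.1,  0.1]), 'bear': 177.22, 'w': 105.2, 'tip': 298.3}
```

Emit:
step_arm(increments=[{"offset":[0,-6,0],"twist":0,"grip":1},{"offset":[0,-12,0],"twist":0,"grip":1},{"offset":[0,-18,0],"twist":0,"grip":1},{"offset":[0,-22,0],"twist":0,"grip":1},{"offset":[0,-23,0],"twist":0,"grip":1}])

```text
t: 7.9
eef_pos: [516.4, -156.7, 141.1]
tool_rot: [-3.142, -0.0, 0.31]
force: [-0.3, 1.0, 0.1]
gripper_width: 0.9
```

Emit:
step_arm(increments=[{"offset":[0,0,0],"twist":0,"grip":1},{"offset":[0,0,0],"twist":0,"grip":1},{"offset":[0,0,0],"twist":0,"grip":1},{"offset":[0,0,0],"twist":0,"grip":1},{"offset":[0,0,0],"twist":0,"grip":1}])

```text
t: 8.4
eef_pos: [516.6, -157.5, 141.1]
tool_rot: [3.142, 0.0, 0.309]
force: [-0.1, 0.1, 0.2]
gripper_width: 0.4
```

Emit:
step_arm(increments=[{"offset":[0,0,0],"twist":0,"grip":1},{"offset":[0,0,0],"twist":0,"grip":1},{"offset":[0,0,0],"twist":0,"grip":1},{"offset":[0,0,0],"twist":0,"grip":1}])

```text
t: 8.8
eef_pos: [516.6, -157.4, 141.1]
tool_rot: [-3.142, 0.0, 0.309]
force: [-0.0, -0.4, -0.2]
gripper_width: 0.3
```

```bash
python3 m.py
```

```text
side 8.799999999999999 [ 516.6 -157.3  141.1] [ 3.142 -0.     0.309] [-0.2  0.2  0.6] {'dir': 187.33, 'slopes_deg': array([-0.11,  0.08]), 'bear': 185.88, 'w': 105.0, 'tip': 298.0}
```

Emit:
step_arm(increments=[{"offset":[0,0,0],"twist":0,"grip":1},{"offset":[0,0,0],"twist":0,"grip":1},{"offset":[0,0,0],"twist":0,"grip":1},{"offset":[0,0,0],"twist":0,"grip":1},{"offset":[0,0,0],"twist":0,"grip":1}])

```text
t: 9.35
eef_pos: [516.6, -157.4, 141.1]
tool_rot: [3.142, -0.0, 0.309]
force: [0.2, 0.4, -0.5]
gripper_width: 0.6
```

Emit:
step_arm(increments=[{"offset":[0,0,0],"twist":0,"grip":1},{"offset":[0,0,0],"twist":0,"grip":1},{"offset":[0,0,0],"twist":0,"grip":1},{"offset":[0,0,0],"twist":0,"grip":1},{"offset":[0,0,0],"twist":0,"grip":1}])

```text
t: 9.85
eef_pos: [516.6, -157.3, 141.1]
tool_rot: [-3.142, -0.0, 0.309]
force: [-0.4, 0.2, 0.5]
gripper_width: 0.2
```

```bash
python3 m.py
python3 - <<'E'
from h import *
f=eyes.grab_frame("side");f2=eyes.grab_frame("scene");cv2.imwrite("pics/scene10.png",f2["frame"]);a=f["frame"][160:300,230:390];b=f2["frame"][150:310,240:400]
cv2.imwrite("pics/m3.png",np.hstack([cv2.resize(a,(400,350)),cv2.resize(b,(400,400))[:350]]));print(monitor.state()["t"])
E
```

```text
side 9.85 [ 516.6 -157.3  141.1] [-3.142 -0.     0.309] [ 0.2 -0.2 -0.8] {'dir': 192.55, 'slopes_deg': array([-0.1,  0.1]), 'bear': 191.0, 'w': 103.9, 'tip': 295.1}
10.0
```

View pics/m3.png

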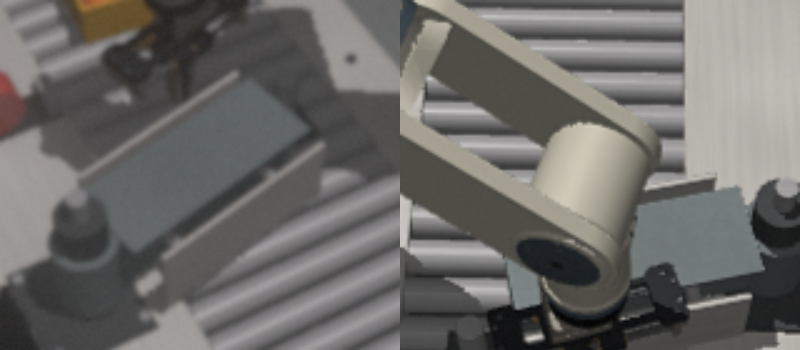

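The side view shows the fingertip just ahead of the right plate (~(180,90)) with a gap of about 18 mm, closing slowly. Next is the soft catch, retreating at half the plate's speed.

Emit:
step_arm(increments=[{"offset":[0,0,0],"twist":0,"grip":1},{"offset":[0,0,0],"twist":0,"grip":1},{"offset":[0,0,0],"twist":0,"grip":1},{"offset":[0,0,0],"twist":0,"grip":1},{"offset":[0,0,0],"twist":0,"grip":1}])

```text
t: 10.5
eef_pos: [516.6, -157.3, 141.1]
tool_rot: [3.142, 0.0, 0.309]
force: [-0.3, 0.2, 0.7]
gripper_width: 0.5
```

Emit:
step_arm(increments=[{"offset":[0,0.4,0],"twist":0,"grip":1},{"offset":[0,1.2,0],"twist":0,"grip":1},{"offset":[0,2,0],"twist":0,"grip":1},{"offset":[0,2.8,0],"twist":0,"grip":1},{"offset":[0,3.6,0],"twist":0,"grip":1}])

```text
t: 11.0
eef_pos: [517.7, -160.8, 141.1]
tool_rot: [3.142, -0.0, 0.309]
force: [-0.2, -0.4, -0.3]
gripper_width: 0.4
```

Emit:
step_arm(increments=[{"offset":[0,0.8,0],"twist":0,"grip":1},{"offset":[0,1.6,0],"twist":0,"grip":1},{"offset":[0,2.4,0],"twist":0,"grip":1},{"offset":[0,3.2,0],"twist":0,"grip":1},{"offset":[0,4,0],"twist":0,"grip":1}])

```text
t: 11.5
eef_pos: [519.0, -164.7, 141.1]
tool_rot: [3.142, -0.0, 0.309]
force: [0.0, -0.4, 0.2]
gripper_width: 0.2
```

```bash
python3 m.py
```

```text
side 11.5 [ 519.  -164.8  141.1] [ 3.141 -0.     0.309] [ 0.1 -0.3  0.6] {'dir': 199.1, 'slopes_deg': array([-0.23,  0.23]), 'bear': 197.77, 'w': 103.9, 'tip': 294.1}
```

Emit:
step_arm(increments=[{"offset":[0,0.8,0],"twist":0,"grip":1},{"offset":[0,1.6,0],"twist":0,"grip":1},{"offset":[0,2.4,0],"twist":0,"grip":1}])

```text
t: 11.85
eef_pos: [519.6, -166.9, 141.1]
tool_rot: [-3.142, 0.0, 0.309]
force: [-0.0, -0.9, -0.1]
gripper_width: 0.6
```

```bash
python3 m.py
```

```text
side 11.85 [ 519.7 -167.   141.1] [3.142 0.    0.309] [-0.8  0.1  0.2] {'dir': 199.06, 'slopes_deg': array([-0.3,  0.3]), 'bear': 197.68, 'w': 103.8, 'tip': 293.3}
```

Emit:
step_arm(increments=[{"offset":[0,2,0],"twist":0,"grip":1},{"offset":[0,6,0],"twist":0,"grip":1},{"offset":[0,12,0],"twist":0,"grip":1},{"offset":[0,20,0],"twist":0,"grip":1},{"offset":[0,25,0],"twist":0,"grip":1}])

```text
t: 12.4
eef_pos: [527.6, -191.6, 141.1]
tool_rot: [3.141, -0.0, 0.309]
force: [-0.1, -0.6, -0.8]
gripper_width: 0.6
```

```bash
python3 m.py
```

```text
side 12.399999999999999 [ 527.8 -192.   141.1] [ 3.141 -0.     0.309] [0.5 0.2 0.2] {'dir': 199.28, 'slopes_deg': array([-0.21,  0.24]), 'bear': 197.54, 'w': 103.6, 'tip': 293.2}
```

Emit:
step_arm(increments=[{"offset":[0,5,-40],"twist":0,"grip":1},{"offset":[0,10,-80],"twist":0,"grip":1},{"offset":[0,15,-120],"twist":0,"grip":1},{"offset":[-20,50,-130],"twist":0,"grip":1},{"offset":[-50,90,-130],"twist":0,"grip":1}])

```text
t: 12.95
eef_pos: [508.8, -292.4, 274.0]
tool_rot: [3.138, -0.004, 0.312]
force: [-0.4, -0.5, -0.6]
gripper_width: 0.8
```

Emit:
step_arm(increments=[{"offset":[-40,20,0],"twist":0,"grip":1},{"offset":[-80,40,0],"twist":0,"grip":1},{"offset":[-120,60,0],"twist":0,"grip":1},{"offset":[-160,80,0],"twist":0,"grip":1},{"offset":[-200,90,0],"twist":0,"grip":1}])

```text
t: 13.45
eef_pos: [342.4, -440.0, 271.1]
tool_rot: [3.141, -0.0, 0.309]
force: [-0.3, 0.4, 0.6]
gripper_width: 0.4
```

```bash
python3 m.py
python3 - <<'E'
from h import *
f=eyes.grab_frame("scene");g=eyes.grab_frame("side");cv2.imwrite("pics/sceneE.png",f["frame"]);cv2.imwrite("pics/sideE.png",g["frame"])
for g0 in(40,80):
  for n,x in(("scene",f),("side",g)):
    try: print(n,g0,edge(x,g0=g0))
    except Exception as e: print(n,e)
print(monitor.state()["t"])
A=cv2.resize(f["frame"][170:310,240:440],None,fx=4,fy=4);B=cv2.resize(g["frame"][160:310,220:400],None,fx=4,fy=4)
cv2.imwrite("pics/eA.png",A);cv2.imwrite("pics/eB.png",B)
E
```

```text
side 13.45 [ 337.8 -442.   271. ] [3.141e+00 3.000e-03 3.070e-01] [-2.4 -1.6  0.3] {'dir': 199.27, 'slopes_deg': array([0.05, 0.13]), 'bear': 197.46, 'w': 103.4, 'tip': 293.8}
scene 40 {'dir': 198.69, 'slopes_deg': array([-0.41,  0.45]), 'bear': 200.4, 'w': 111.5, 'tip': 298.5}
side 40 {'dir': 199.61, 'slopes_deg': array([-0.11,  0.05]), 'bear': 196.98, 'w': 106.4, 'tip': 293.2}
scene 80 {'dir': 199.22, 'slopes_deg': array([ 0.09, -0.1 ]), 'bear': 199.48, 'w': 105.3, 'tip': 297.1}
side 80 {'dir': 199.39, 'slopes_deg': array([ 0.09, -0.12]), 'bear': 197.52, 'w': 103.2, 'tip': 294.1}
13.6
```

View pics/eA.png

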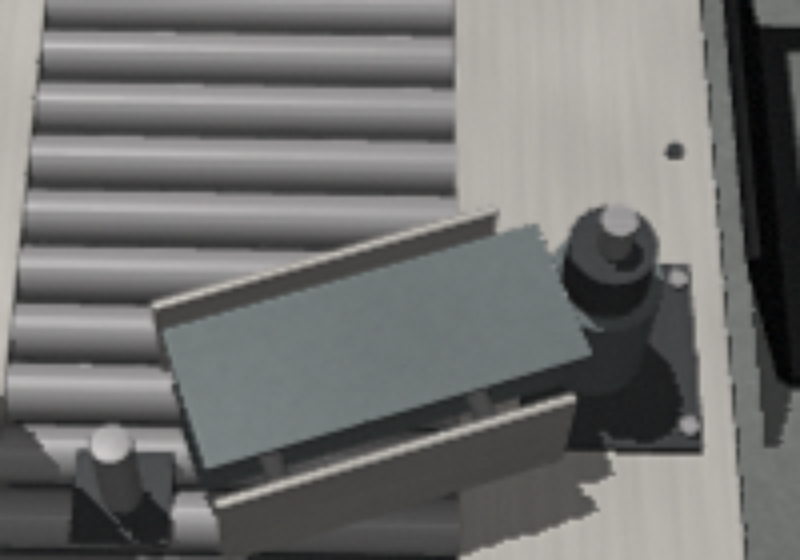

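View pics/eB.png

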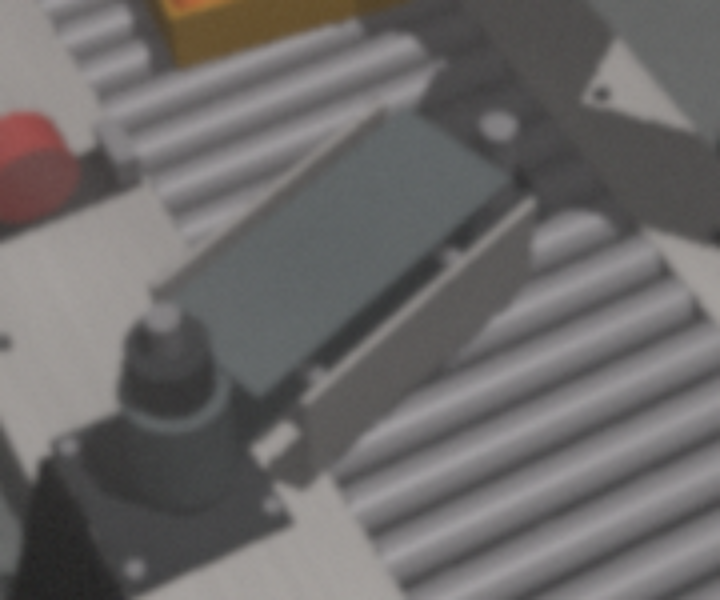

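In eA (×4, origin 240,170) the gate points at the post (top at (113,444)) and stands still. eB shows the same from the side, with the post top at (498,126). I'll check the aim per camera, taking the hinge as the crossing of the start and present centrelines so that calibration offsets cancel.

```bash
cat > fin.py <<'E'
from h import *
def line(f):
    e=edge(f);th=np.radians(e["dir"]);d=np.array([np.cos(th),np.sin(th)]);n=np.array([np.sin(th),-np.cos(th)])
    off=187*np.sin(th-np.radians(e["bear"])); return H+n*off,d,e["dir"]
def post(f,u,v):
    g=cv2.cvtColor(f["frame"],6).astype(float)[v-9:v+10,u-9:u+10];w=(g>(g[7:12,7:12].mean()*.82)).astype(np.uint8)
    n,l,st,c=cv2.connectedComponentsWithStats(w);i=l[9,9];return (u-9+c[i][0],v-9+c[i][1]),st[i].tolist()
def check(fs):
    for n,(u,v) in(("scene",(268,281)),("side",(344,192))):
        f=dict(fs[n]);a=line(f);im=f["frame"];f["frame"]=cv2.imread(f"pics/{n}0.png");b=line(f);
        px,st=post(f,u,v) if n=="scene" else post(fs[n],u,v)
        t=np.linalg.solve(np.c_[a[1],-b[1]],b[0]-a[0]);h=a[0]+a[1]*t[0];p=plane(f,px,173)[0,:2]
        w=p-h;tgt=np.degrees(np.arctan2(w[1],w[0]))%360
        print(n,"dir",a[2],"hinge",h.round(1),"post",p.round(1),np.round(px,1),st,"dist",np.hypot(*w).round(),"target",tgt.round(2),"err",round(a[2]-tgt,2))
E
python3 - <<'E'
from fin import *
check({n:eyes.grab_frame(n) for n in("scene","side")});print(monitor.state()["t"])
E
```

```text
scene dir 199.02 hinge [719.3  -0. ] post [ 384.2 -118.7] [266.1 280.4] [0, 5, 13, 8, 75] dist 355.0 target 199.5 err -0.48
side dir 199.19 hinge [718.2   6.7] post [ 386.1 -113.7] [344.2 191. ] [5, 5, 9, 7, 50] dist 353.0 target 199.93 err -0.74
13.7
```

Emit:
step_arm(increments=[{"offset":[0,0,0],"twist":0,"grip":1},{"offset":[0,0,0],"twist":0,"grip":1},{"offset":[0,0,0],"twist":0,"grip":1},{"offset":[0,0,0],"twist":0,"grip":1},{"offset":[0,0,0],"twist":0,"grip":1}])

```text
t: 14.2
eef_pos: [344.2, -438.0, 271.1]
tool_rot: [-3.142, 0.0, 0.31]
force: [-0.5, -0.0, 0.4]
gripper_width: 0.7
```

Emit:
step_arm(increments=[{"offset":[0,0,0],"twist":0,"grip":1},{"offset":[0,0,0],"twist":0,"grip":1},{"offset":[0,0,0],"twist":0,"grip":1},{"offset":[0,0,0],"twist":0,"grip":1},{"offset":[0,0,0],"twist":0,"grip":1}])

```text
t: 14.7
eef_pos: [343.8, -438.2, 271.1]
tool_rot: [-3.142, 0.0, 0.309]
force: [0.0, 0.1, 0.3]
gripper_width: 0.6
```

```bash
sed -i 's/px,st=.*/px,st=((267.6,280.6),0) if n=="scene" else post(fs[n],u,v)/' fin.py
python3 - <<'E'
from fin import *
for k in range(4): check({n:eyes.grab_frame(n) for n in("scene","side")})
print(monitor.state()["t"])
E
```

```text
scene dir 199.18 hinge [7.189e+02 2.000e-01] post [ 388.2 -119.2] [267.6 280.6] 0 dist 352.0 target 199.86 err -0.68
side dir 199.19 hinge [718.3   6.7] post [ 386.1 -113.7] [344.2 191. ] [5, 5, 9, 7, 50] dist 353.0 target 199.92 err -0.73
scene dir 199.24 hinge [7.186e+02 4.000e-01] post [ 388.2 -119.2] [267.6 280.6] 0 dist 351.0 target 199.91 err -0.67
side dir 199.31 hinge [717.8   7. ] post [ 386.  -113.4] [344.3 191. ] [5, 5, 9, 7, 51] dist 353.0 target 199.95 err -0.64
scene dir 199.22 hinge [7.186e+02 5.000e-01] post [ 388.2 -119.2] [267.6 280.6] 0 dist 351.0 target 199.91 err -0.69
side dir 199.16 hinge [718.2   6.7] post [ 386.4 -113.8] [344.1 191. ] [5, 5, 9, 7, 48] dist 353.0 target 199.96 err -0.8
scene dir 199.15 hinge [7.189e+02 2.000e-01] post [ 388.2 -119.2] [267.6 280.6] 0 dist 352.0 target 199.86 err -0.71
side dir 199.12 hinge [718.4   6.6] post [ 386.1 -113.7] [344.2 191. ] [5, 5, 9, 7, 50] dist 353.0 target 199.91 err -0.79
15.1
```

Both cameras agree that the gate is at rest and within about 0.7° (4 mm at the 30 mm post) of the post's bearing. Another touch would risk more than it would gain, so I'm handing in.

```bash
python3 -c "
from workcell import robot,monitor
print(robot.sign_off(),monitor.state()['t'],monitor.state()['force'])"
```

```text
the job is handed in; nothing more can be done
the job is handed in; nothing more can be done
```

The gate is standing at rest, pointing at the lane post to within about 0.7°, and I handed the job in at about 15 s of the 42 s allowed.

- **How it was moved:** I pushed the left plate gently with the shut fingers at 25 mm/s. The gate coasted at no more than about 0.23 rad/s. I caught it on the right plate with the tool backing off at about half the plate's speed, which stopped it almost dead. I then moved the arm away.
- **Rest:** From 13.5 to 15.1 s both cameras read a steady 199.1–199.4°.
- **Aim:** The bearing to the post measures about 199.9° in both cameras. The gate is therefore about 0.7° (0.012 rad, or 4 mm at the 30 mm wide post) short of dead centre. I left it, because another touch risked more error than it would remove.
- **Contact:** Wrist-force readings stayed at noise level, under about 5 N, and the estimated plate squeeze was only a few mm out of the 24 mm stop. I saw no contact with the cover or the bystanders, but I took no separate before-and-after measurement of the bystanders.
- **Disagreements:** The side camera places points about 6 mm off from the scene camera. I cancelled this by finding the hinge separately in each view. Some mid-run angle readings were wrong because the arm hid the gate or the colour mask spilled over. I replaced them with fits to the cover's edges.

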